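# Eject and trap the slicer's blade insert

### The job

The blade insert of the vegetable slicer is due to be changed. Press the ejector button on the slicer's side rail with one fingertip, and trap the sharp insert with the other finger as it springs out, so that it comes out only one to four centimetres and does not shoot across the worktop. Do not lift the insert or disturb the things around; finish while holding it like that, the button still pressed down and the insert resting against the other finger.

Things in the scene. Friction and masses are not known exactly. Their poses are not given: they have to be found in the camera images.
- slicer: White and steel vegetable slicer (mandoline) lying flat, fixed: 370 mm long (its x axis, wire handle loop at the -x end, -208 to +171 mm), 140 wide (y -70 to +70), 22 high; z up. Origin on the worktop, mid-slot. The insert's slot cuts the -y rail from x -39 to +47; the insert springs straight out along the slicer's -y.
- ejector_top (a point): Centre of the top face of the ejector button: grey, rectangular, 26 mm (slicer x) by 22 mm (slicer y), on the -y rail beside the pull tab, standing 12 mm above the rail. At x +62, y -58, z +34 mm in the slicer's frame when up. Moves straight down.
- ejector (a joint): Travel of the ejector button in m: 0 up, 0.007 fully down, spring 2.5 N rising to 5.5 N. The catch lets go at about 0.0045; the insert then springs out at once at up to about 1 m/s, too fast to chase, so the other finger must already stand in its way.
- insert_tab (a point): Centre of the outer face of the blade insert's upright pull tab (60 mm wide in slicer x, 8 thick, from 6 to 46 mm above the worktop). Shut: x 0, y -78, z 26 mm in the slicer's frame. The insert is a loose grey cassette 75 x 118 x 16 mm, 90 g, with a V blade, axes as the slicer's. A hidden spring pushes it out: 2 N at first, 1 N at 45 mm out, where the spring ends and the insert flies on.
- spare: Bystander: a second, loose insert of the same shape with a comb of julienne teeth, lying flat on the worktop near the slicer. Origin at the centre of its underside. Leave it alone.
- holder: Bystander: loose white round food holder (hand guard), 84 mm across its brim and 58 mm high. Origin at the centre of its underside. Leave it alone.
- potato: Bystander: loose half potato lying on its cut face, 74 mm across and 38 mm high. Origin at the centre of its underside. Leave it alone.
Things that resemble listed ones, but are neither listed nor needed, are in the scene too. Leave any turquoise or yellow look-alike of the part that bears insert_tab alone.

How it is judged:
By the outcome, as a careful person would: the job done as asked, in the order asked, and still so for the second after the job is handed in, while the arm keeps its last pose, push and grip.
It also fails if it takes over 30 s, if anything falls off the work surface, if the arm or the gripper's body presses on something with over 40 N, if the wrist force passes 120 N, or if a joint passes its speed limit or range.

### The arm

A 6-joint arm with a two-finger parallel gripper is mounted at the origin on the work surface. World frame = base frame: x ahead of the robot, y to its left, z up, the work surface at z = 0. Lengths are in m, angles in rad, forces in N, time in s.
With the tool pointing down it reaches from about 0.425 to 1.125 m from the base axis. Payload 14.9 kg.
Tool frame: the origin (TCP) lies midway between the tips of the shut fingers; the grasp point (between the pads) lies 19 mm behind it (robot.tcp_to_grasp is the distance from the TCP to the grasp point, in m); z points along the fingers, y is the line along which they close (so a half turn about z gives the same grasp; the last joint's range is limited). The gripper opens to 91 mm and grips with 3 to 60 N. Pads are 32 mm wide; open, the fingers measure 118 mm over their backs; the gripper's body (76 mm by 178 mm) begins 60 mm behind the grasp point.
Start: joints at [1.225, 0.379, 1.734, -0, 1.028, -0.033], TCP at [0.215, 0.666, 0.177] pointing down, gripper open.
Joint ranges: [-2.77, 2.77], [-0.74, 2.19], [0, 2.66], [-1.06, 4.2], [0.31, 2.87], [-3.08, 3.08]. Speed limits (rad/s): [1.89, 1.89, 2.39, 3.14, 3.14, 3.14].

### API

Orientations are given as [roll, pitch, yaw] about the fixed x, y, z axes, in that order (R = Rz(yaw) Ry(pitch) Rx(roll)).
In Python, from cell import robot, snapshot, calibration, hand_in gives the robot as it stands.
- The arm moves only by the tool arm_command, never from a script. Its argument "commands" is a list of rows, each a list of 3 entries, a list of its own where there are three numbers: the opening, from 0 (shut) to 1 (fully open), then the shift along the tool's x, y, z in mm, then the turn about the tool's z in rad. A call has exactly 8 rows; each row shifts and turns the commanded pose from where the row before left it, along the tool's axes as they then stand; what a row does not reach is not made up. A row lasts 1/8 s, in which the tool goes at most 62.5 mm and 10.7 degrees, less where a joint would pass 70% of its speed; a pose out of reach is approached as far as the arm can. A call with a gripper value outside its range is refused whole. The fingers move at their own pace and stop on an object; "newtons" is the grip in N (left out, the last holds). Time passes only in rows, so rows that do not move let the fingers close, or fill a call up. It gives the time, the measured TCP pose, the force, the opening and the grip force at its end, in the units of the state.
- robot.read_state(): the state, without advancing time (a new reading comes with each control period).
- snapshot(name): name is "scene" or "top" or "wrist"; returns (picture, depth): 400x640x3 uint8, red, green, blue; 400x640 float32, m along the optical axis (not along the pixel's ray), 0 where there is no reading.
- calibration(name): a dict with "fov_y" (degrees; the focal length in pixels is half the picture's height over the tangent of half this angle, whatever the lens; pixels are square), "cx", "cy" (the principal point, pixels), "pose" (4x4, takes a point from camera to world coordinates). Camera axes: x right, y down, z forward; pixel columns grow to the right and rows downward; lengths in m; the calibration is good to about 2 mm. A picture is of the moment at which its call begins: read the wrist's pose just before it. calibration takes no time and is no camera call; for the wrist camera it gives the pose at the moment of the call.
- hand_in(): hands the job in; it is judged then, once.
The state is a dict: "time": time; "qpos": joint angles; "dq": joint speeds; "joint_efforts": joint torques, N m; "tcp_pos": TCP position; "eef_rot": TCP orientation; "wrist_force": force on the tool from outside, world axes, zero at the start; "moment": the same for the moment, N m; "gripper_width": finger opening in m; "grip_force": force on a finger pad.
Only numpy, scipy, OpenCV 4.12 (cv2) and the standard library are available. Lean on these libraries where they do the work, as an engineer would, in place of code of your own. Each camera call takes 0.05 s, during which the arm holds its last target. There are 200 camera calls.

## Working session

There is one attempt and no reset: what is moved stays moved. The work goes in short steps, Python scripts to look and compute and a tool call to move; the robot and the scene stay as the last step left them, time stands still between calls to the robot, and variables do not carry over. Pictures are saved under pics/ and viewed, at most 10 in all, crops included, and the job is handed in when it is done.

Besides the shell and the picture viewer there is one more tool, called as name(argument=value, ...), one argument or row to a line, values as JSON. arm_command: Moves the arm, as the interface text tells. Its arguments: {"type":"object","properties":{"commands":{"type":"array","items":{"type":"array"}},"newtons":{"type":"number"}},"required":["commands"]}

```bash
mkdir -p pics; ls; cat > h.py <<'E'
import numpy as np,cv2
from cell import robot,snapshot,calibration,hand_in
def save(n,f):
    c=calibration(n);p,d=snapshot(n);cv2.imwrite('pics/'+f+'.png',p[:,:,::-1]);np.savez('pics/'+f,p=p,d=d,**{k:np.array(v) for k,v in c.items()});return p,d,c
def world(c,d,u,v):
    f=200/np.tan(np.radians(float(c['fov_y'])/2));z=d
    P=np.array([(u-c['cx'])*z/f,(v-c['cy'])*z/f,z,np.ones_like(z)],float)
    return (np.array(c['pose'])@P.reshape(4,-1))[:3].T
def cloud(c,d):
    v,u=np.mgrid[:400,:640];return world(c,d,u,v).reshape(400,640,3)
E
python3 - <<'E'
from h import *
for n in('top','scene'):save(n,n+'0')
print(robot.read_state()); print(calibration('top'))
E
```

```text
pics
{'time': 0.1, 'qpos': array([ 1.22472849e+00,  3.79328266e-01,  1.73469798e+00, -6.49751603e-06,
        1.02853172e+00, -3.33165120e-02]), 'dq': array([ 8.69887463e-04,  1.02286934e-04, -2.43078750e-04, -3.12970019e-04,
       -1.26926232e-03,  2.48840126e-06]), 'joint_efforts': array([-1.42927132e-03, -7.65037394e+01, -4.35298026e+01,  6.51097647e-02,
        3.98001820e-02, -5.38161669e-05]), 'tcp_pos': array([0.2152624 , 0.66567709, 0.17618544]), 'eef_rot': array([-3.14062769e+00, -2.65959543e-05,  2.82884467e+00]), 'wrist_force': array([-0.30838857, -0.06189902,  0.87229631]), 'moment': array([ 0.04713629, -0.0192545 , -0.02553363]), 'grip_force': 0.0, 'gripper_width': 0.09133456959317662}
{'fov_y': 45.88887815800407, 'cx': 318.500641670161, 'cy': 205.99573108323207, 'pose': array([[ 0.00435535, -0.98971947,  0.14295597,  0.43234912],
       [-0.99992294, -0.00597223, -0.01088323,  0.01402069],
       [ 0.01162512, -0.14289756, -0.98966921,  1.18348989],
       [ 0.        ,  0.        ,  0.        ,  1.        ]])}
```

View pics/top0.png

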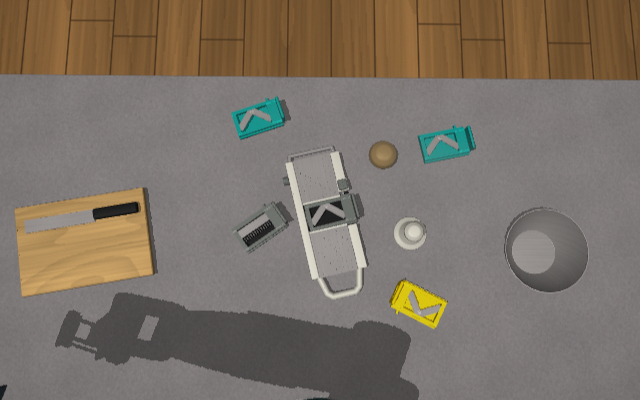

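View pics/scene0.png

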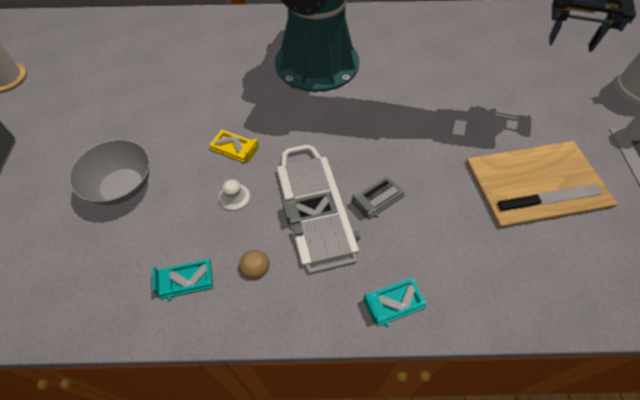

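The pictures show the slicer in the middle of the top view, with its loop handle at (342,290), so its +x points up in the picture. The grey ejector button is at (343,184) and the grey tab at (350,208). Things that could be mistaken for these:
- the knob on the opposite rail, (287,181)
- the spare insert, (261,226)
- the turquoise inserts, (259,118) and (446,144)
- the yellow insert, (419,303)

I choose the button and tab on the rail to the right of the loop-to-front axis (the −y side). I'll measure them and check with a close crop.

```bash
python3 - <<'E'
from h import *
z=np.load('pics/top0.npz');p,d=z['p'],z['d'];c={k:z[k] for k in('fov_y','cx','cy','pose')}
W=cloud(c,d);hsv=cv2.cvtColor(p,cv2.COLOR_RGB2HSV)
# white rails
roi=np.zeros((400,640),bool);roi[140:300,280:375]=1
w=roi&(hsv[...,2]>150)&(hsv[...,1]<50)
P=W[w&(W[...,2]>.012)&(W[...,2]<.03)]
print('white n,z',len(P),np.percentile(P[:,2],[5,50,95]))
g=roi&(hsv[...,2]<150)&(W[...,2]>.029)
n,l,s,ce=cv2.connectedComponentsWithStats(g.astype(np.uint8))
for i in range(1,n):
    if s[i,4]>8:
        Q=W[l==i];print('grey',s[i],ce[i].round(1),Q.mean(0).round(4),np.percentile(Q[:,2],[5,50,95]).round(4))
r=cv2.minAreaRect((P[:,:2]*1000).astype(np.float32));print(r)
h=W[160:300,290:375];
cv2.imwrite('pics/crop.png',cv2.resize(p[140:305,275:435,::-1],None,fx=3.6,fy=3.6,interpolation=cv2.INTER_CUBIC))
E
```

```text
white n,z 3912 [0.01787545 0.02182053 0.02549039]
grey [372 148   3   9  14] [373.4 152. ] [ 0.7366 -0.1359  0.0309] [0.0292 0.0309 0.0334]
grey [337 178  11  12  85] [342.3 183.6] [ 0.652  -0.0564  0.0471] [0.0306 0.0335 0.0372]
grey [351 193   9  25  98] [355.  205.1] [ 0.5982 -0.0865  0.0552] [0.0343 0.0443 0.0483]
grey [280 210   7  12  39] [282.6 216.3] [0.5719 0.0888 0.0386] [0.0337 0.0388 0.0424]
((561.2427978515625, -20.586204528808594), (372.1345520019531, 140.25474548339844), 13.498894691467285)
```

View pics/crop.png

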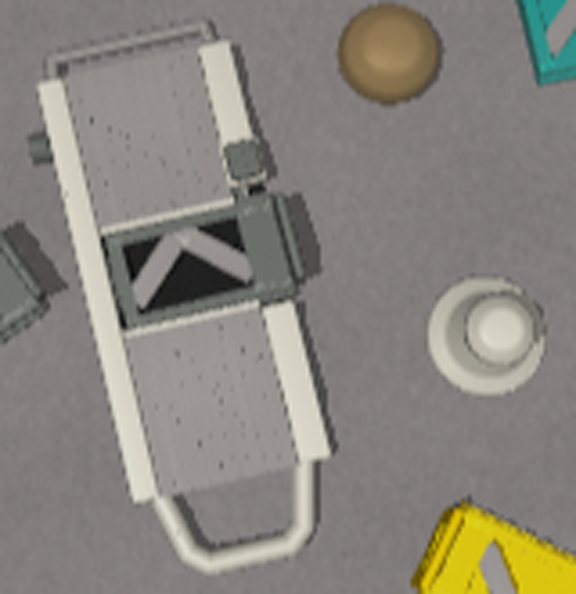

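The crop confirms the choice. The button is the grey block on the right-hand rail, at about (245,160) in the crop, with the insert and its grey tab just below it at about (270,245) and the V blade beside it.

```bash
cat >> h.py <<'E'
def ray(c,u,v,h):
    f=200/np.tan(np.radians(float(c['fov_y'])/2));T=np.array(c['pose']);r=T[:3,:3]@[(u-c['cx'])/f,(v-c['cy'])/f,1];o=T[:3,3];return o+r*(h-o[2])/r[2]
def todo(tgt,s):
    from scipy.spatial.transform import Rotation as R
    return R.from_euler('xyz',s['eef_rot']).as_matrix().T@(np.array(tgt)-s['tcp_pos'])*1000
E
python3 - <<'E'
from h import *
z=np.load('pics/top0.npz');c={k:z[k] for k in('fov_y','cx','cy','pose')}
a=np.radians(13.5);X=np.array([np.cos(a),np.sin(a),0]);Y=np.array([-X[1],X[0],0])
b=ray(c,342.3,183.6,.034);print('button',b,'pred .656 -.057')
print('holder',ray(c,410,233,.0))
O=b-.062*X+.058*Y; O[2]=0;print('O',O)
T=O+.037*X-.088*Y;T[2]=.18;print(T,todo(T,robot.read_state()))
E
```

```text
button [ 0.65479312 -0.05732732  0.034     ] pred .656 -.057
holder [ 0.5360408  -0.22953043  0.        ]
O [ 0.58096635 -0.01540348  0.        ]
[ 0.63748723 -0.09233456  0.18      ] [-634.96415266 -591.33739023   -3.26083349]
```

arm_command(
  commands=[
    [0.71, [-40, -37, 0], 0],
    [0.71, [-40, -37, 0], 0],
    [0.71, [-40, -37, 0], 0],
    [0.71, [-40, -37, 0], 0],
    [0.71, [-40, -37, 0], 0],
    [0.71, [-40, -37, 0], 0],
    [0.71, [-40, -37, 0], 0],
    [0.71, [-40, -37, 0], 0],
  ],
)

```text
time: 1.1
tcp_pos: [0.4293, 0.2843, 0.1767]
eef_rot: [-3.142, 0.0, 2.829]
wrist_force: [0.9, 0.6, -0.4]
gripper_width: 0.0643
grip_force: 0.0
```

arm_command(
  commands=[
    [0.71, [-40, -37, 0], 0],
    [0.71, [-40, -37, 0], 0],
    [0.71, [-40, -37, 0], 0],
    [0.71, [-40, -37, 0], 0],
    [0.71, [-40, -37, 0], 0],
    [0.71, [-40, -37, 0], 0],
    [0.71, [-40, -37, 0], 0.08],
    [0.71, [0, 0, 0], 0.07],
  ],
)

```text
time: 2.1
tcp_pos: [0.6167, -0.0496, 0.1764]
eef_rot: [-3.141, 0.0, 2.673]
wrist_force: [-0.6, -0.3, -0.2]
gripper_width: 0.0647
grip_force: 0.0
```

```bash
python3 - <<'E'
from h import *
s=robot.read_state();print(s['time'],s['tcp_pos'],s['eef_rot'],s['gripper_width'],s['qpos'])
save('wrist','w0')
E
```

```text
2.1 [ 0.61667264 -0.0495544   0.17639229] [-3.14141375e+00  1.42298289e-04  2.67332641e+00] 0.06465963298410166 [-1.17748998e-01  2.53779580e-01  1.90392180e+00 -2.60487006e-04
  9.83819074e-01 -1.22013481e+00]
```

View pics/w0.png

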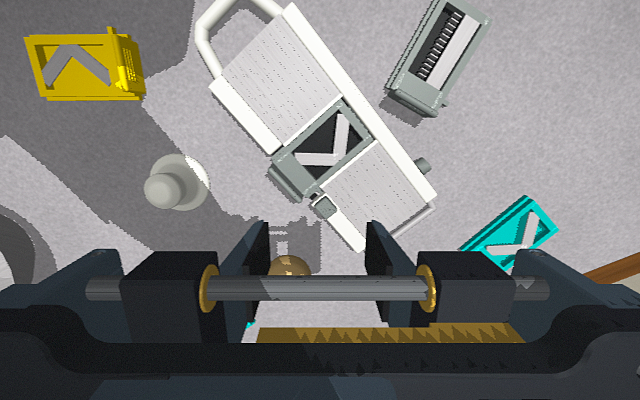

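The wrist view shows the grey button at about (324,207), the pull tab along (272,160) to (320,198), and the fingertips at about (263,225) and (370,225). I'll refine the positions from this view.

```bash
python3 - <<'E'
from h import *
z=np.load('pics/w0.npz');p,d=z['p'],z['d'];c={k:z[k] for k in('fov_y','cx','cy','pose')}
W=cloud(c,d);s=robot.read_state();print(s['gripper_width'])
a=np.radians(13.5);X=np.array([np.cos(a),np.sin(a),0]);Y=np.array([-X[1],X[0],0]);O=np.array([.58097,-.0154,0])
S=np.stack([(W-O)@X,(W-O)@Y,W[...,2]],-1)*1000
u,v=np.meshgrid(np.arange(640),np.arange(400));ok=(d>0)&(v<215)&(abs(S[...,0])<120)&(abs(S[...,1])<120)
def box(m,n):
    Q=S[m];print(n,len(Q),np.percentile(Q,[2,50,98],axis=0).round(1).tolist())
box(ok&(S[...,2]>31)&(S[...,2]<37)&(S[...,0]>42),'button')
box(ok&(S[...,2]>42)&(S[...,2]<50),'tabtop')
box(ok&(S[...,2]>30)&(S[...,2]<50)&(S[...,0]<40),'tab')
m=ok&(S[...,2]>19)&(S[...,2]<25)&(p.min(2)>170)
Q=(W[m&(S[...,1]>54)][:,:2]);
for q in (m&(S[...,1]>54),m&(S[...,1]<-48)):
    Q=W[q][:,:2];vx,vy,_,_=cv2.fitLine(Q.astype(np.float32),cv2.DIST_HUBER,0,.01,.01).ravel();print('rail yaw',np.degrees(np.arctan2(vy,vx)),len(Q));box(q,'rail')
# fingertips in tool frame
from scipy.spatial.transform import Rotation as R
t=(W-s['tcp_pos'])@R.from_euler('xyz',s['eef_rot']).as_matrix()*1000
f=(d>0)&(t[...,2]>-25)&(t[...,2]<6)&(abs(t[...,1])<70)&(abs(t[...,0])<40)
for sg in(1,-1):
    q=t[f&(sg*t[...,1]>0)];print('finger',sg,len(q),np.percentile(q,[1,50,99],axis=0).round(1).tolist())
    q=q[q[:,2]>-4];print(len(q), np.percentile(q,[1,50,99],axis=0).round(1).tolist() if len(q) else'')
E
```

```text
0.06511443642079551
button 274 [[46.2, -66.7, 31.8], [59.9, -54.6, 34.7], [73.9, 114.9, 36.6]]
tabtop 309 [[-26.1, -77.5, 42.2], [2.0, -72.9, 46.2], [31.8, 108.8, 48.1]]
tab 707 [[-25.5, -77.2, 31.1], [11.7, -70.0, 41.0], [38.3, 115.1, 47.9]]
rail yaw 13.483803 2675
rail 2675 [[-116.0, 54.3, 20.9], [-13.9, 62.3, 22.7], [114.0, 70.3, 24.3]]
rail yaw 14.549371 1137
rail 1137 [[-118.3, -68.0, 21.0], [-77.8, -57.8, 22.8], [49.3, -48.4, 24.4]]Traceback (most recent call last):
  File "<stdin>", line 21, in <module>
    return _quantile_unchecked(
        a, q, axis, out, overwrite_input, method, keepdims, weights)
    return _ureduce(a,
                    func=_quantile_ureduce_func,
    ...<5 lines>...
                    overwrite_input=overwrite_input,
                    method=method)
    r = func(a, **kwargs)
    result = _quantile(arr,
                       quantiles=q,
    ...<2 lines>...
                       out=out,
                       weights=wgt)
    slices_having_nans = np.isnan(arr[-1, ...])
                                  ~~~^^^^^^^^^
IndexError: index -1 is out of bounds for axis 0 with size 0
```

```bash
python3 - <<'E'
from h import *
from scipy.spatial.transform import Rotation as R
z=np.load('pics/w0.npz');p,d=z['p'],z['d'];c={k:z[k] for k in('fov_y','cx','cy','pose')}
s=robot.read_state();W=cloud(c,d)
M=R.from_euler('xyz',s['eef_rot']).as_matrix()
t=(W-s['tcp_pos'])@M*1000
print('cam in tool',((c['pose'][:3,3]-s['tcp_pos'])@M*1000).round(),'camz in tool',(c['pose'][:3,2]@M).round(2),'camx',(c['pose'][:3,0]@M).round(2))
for v in (226,235,245,255,265):
    for u in (250,256,260,264,268,366,370,374,380):
        print((u,v),round(float(d[v,u]),3),t[v,u].round().tolist(),end=';')
    print()
E
```

```text
cam in tool [  83.   -1. -209.] camz in tool [-0.3   0.    0.95] camx [0. 1. 0.]
(250, 226) 0.416 [-79.0, -102.0, 176.0];(256, 226) 0.172 [16.0, -39.0, -50.0];(260, 226) 0.172 [16.0, -36.0, -50.0];(264, 226) 0.175 [15.0, -34.0, -47.0];(268, 226) 0.181 [13.0, -33.0, -41.0];(366, 226) 0.391 [-68.0, 68.0, 153.0];(370, 226) 0.176 [15.0, 33.0, -46.0];(374, 226) 0.175 [15.0, 35.0, -46.0];(380, 226) 0.171 [17.0, 38.0, -50.0];
(250, 235) 0.159 [16.0, -39.0, -63.0];(256, 235) 0.16 [16.0, -36.0, -62.0];(260, 235) 0.163 [15.0, -34.0, -60.0];(264, 235) 0.167 [13.0, -33.0, -56.0];(268, 235) 0.182 [7.0, -33.0, -42.0];(366, 235) 0.185 [6.0, 32.0, -39.0];(370, 235) 0.17 [12.0, 32.0, -53.0];(374, 235) 0.162 [15.0, 33.0, -60.0];(380, 235) 0.158 [17.0, 35.0, -64.0];
(250, 245) 0.148 [16.0, -37.0, -75.0];(256, 245) 0.15 [15.0, -34.0, -73.0];(260, 245) 0.156 [12.0, -33.0, -68.0];(264, 245) 0.168 [7.0, -33.0, -57.0];(268, 245) 0.181 [1.0, -33.0, -45.0];(366, 245) 0.186 [-1.0, 32.0, -41.0];(370, 245) 0.171 [5.0, 32.0, -54.0];(374, 245) 0.159 [11.0, 32.0, -64.0];(380, 245) 0.151 [15.0, 34.0, -72.0];
(250, 255) 0.14 [15.0, -35.0, -84.0];(256, 255) 0.147 [11.0, -33.0, -77.0];(260, 255) 0.157 [7.0, -33.0, -69.0];(264, 255) 0.168 [1.0, -33.0, -59.0];(268, 255) 0.181 [-5.0, -33.0, -47.0];(366, 255) 0.186 [-8.0, 32.0, -43.0];(370, 255) 0.171 [-0.0, 32.0, -56.0];(374, 255) 0.16 [5.0, 32.0, -66.0];(380, 255) 0.0 [83.0, -1.0, -209.0];
(250, 265) 0.133 [14.0, -33.0, -91.0];(256, 265) 0.146 [7.0, -33.0, -80.0];(260, 265) 0.156 [2.0, -33.0, -71.0];(264, 265) 0.167 [-4.0, -33.0, -61.0];(268, 265) 0.181 [-12.0, -33.0, -48.0];(366, 265) 0.185 [-14.0, 32.0, -45.0];(370, 265) 0.171 [-6.0, 32.0, -58.0];(374, 265) 0.159 [0.0, 32.0, -68.0];(380, 265) 0.144 [8.0, 32.0, -82.0];
```

```bash
python3 - <<'E'
import cv2
p=cv2.imread('pics/w0.png');cv2.imwrite('pics/wc.png',cv2.resize(p[190:310,220:420],None,fx=4,fy=4,interpolation=cv2.INTER_CUBIC))
E
```

```text
(no output)
```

View pics/wc.png

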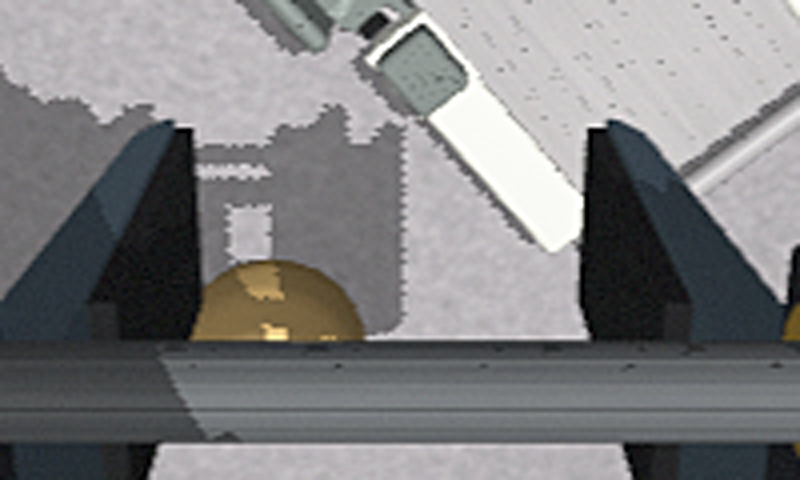

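```bash
python3 - <<'E'
from h import *
from scipy.spatial.transform import Rotation as R
z=np.load('pics/w0.npz');p,d=z['p'],z['d'];c={k:z[k] for k in('fov_y','cx','cy','pose')}
print(c['fov_y'],c['cx'],c['cy'])
s=robot.read_state();W=cloud(c,d)
M=R.from_euler('xyz',s['eef_rot']).as_matrix()
t=(W-s['tcp_pos'])@M*1000
for v in range(217,232,2):
    print(v,[(u,*t[v,u].round().astype(int).tolist()) for u in range(248,272,1) if 0<d[v,u]<.25])
E
```

```text
71.78814877591054 317.0934015860908 199.47027375809532
217 []
219 []
221 [(258, 16, -39, -41), (259, 16, -39, -41), (260, 17, -38, -43), (261, 16, -37, -41), (262, 17, -36, -42), (263, 16, -36, -40)]
223 [(254, 16, -41, -44), (255, 16, -41, -43), (256, 16, -40, -44), (257, 17, -39, -46), (258, 16, -39, -44), (259, 16, -38, -44), (260, 16, -37, -45), (261, 17, -37, -45), (262, 16, -36, -44), (263, 14, -36, -40), (264, 15, -35, -42), (265, 15, -35, -41), (266, 15, -34, -42), (267, 15, -33, -41), (268, 14, -33, -40)]
225 [(252, 16, -42, -47), (253, 17, -41, -48), (254, 16, -41, -47), (255, 16, -40, -48), (256, 17, -39, -49), (257, 16, -39, -48), (258, 16, -38, -48), (259, 16, -37, -48), (260, 16, -37, -47), (261, 16, -36, -47), (262, 14, -36, -43), (263, 15, -36, -44), (264, 15, -35, -44), (265, 15, -34, -44), (266, 15, -34, -44), (267, 15, -33, -44), (268, 13, -33, -40)]
227 [(251, 17, -41, -52), (252, 16, -41, -51), (253, 16, -40, -51), (254, 16, -40, -51), (255, 17, -39, -52), (256, 17, -38, -52), (257, 16, -38, -51), (258, 17, -37, -52), (259, 16, -37, -51), (260, 15, -36, -49), (26
[... 355 characters left out ...]
4), (258, 17, -36, -55), (259, 16, -36, -53), (260, 15, -36, -50), (261, 15, -35, -51), (262, 15, -35, -51), (263, 15, -34, -50), (264, 15, -34, -50), (265, 14, -33, -50), (266, 14, -33, -48), (267, 12, -33, -45), (268, 10, -33, -40)]
231 [(248, 16, -42, -57), (249, 16, -41, -58), (250, 17, -41, -58), (251, 17, -40, -58), (252, 16, -40, -56), (253, 16, -39, -56), (254, 17, -38, -58), (255, 16, -38, -57), (256, 16, -37, -56), (257, 17, -36, -58), (258, 16, -36, -56), (259, 15, -36, -55), (260, 15, -36, -53), (261, 15, -35, -53), (262, 15, -34, -55), (263, 15, -34, -54), (264, 15, -33, -54), (265, 13, -33, -51), (266, 12, -33, -48), (267, 11, -33, -46), (268, 10, -33, -42), (269, 8, -33, -38)]
```

```bash
python3 - <<'E'
from h import *
from scipy.spatial.transform import Rotation as R
s=robot.read_state();p,d,c=save('scene','s1');W=cloud(c,d)
M=R.from_euler('xyz',s['eef_rot']).as_matrix();t=(W-s['tcp_pos'])@M*1000
f=(d>0)&(abs(t[...,0])<25)&(abs(t[...,1])<60)&(t[...,2]<120)&(t[...,2]>-110)
for lo in range(-110,30,10):
    q=t[f&(t[...,2]>=lo)&(t[...,2]<lo+10)]
    print(lo,len(q),[np.percentile(q[(q[:,1]*g>0)],[2,50,98],axis=0)[:,:2].round().tolist() for g in(1,-1) if (q[:,1]*g>0).sum()>2])
v,u=np.where(f&(t[...,2]<0));a,b=int(v.mean()),int(u.mean());print(a,b)
a=max(a,75);b=max(b,100)
cv2.imwrite('pics/s1c.png',cv2.resize(p[a-75:a+75,b-100:b+100,::-1],None,fx=4,fy=4,interpolation=cv2.INTER_CUBIC))
E
```

```text
-110 18 [[[-18.0, -43.0], [-12.0, -36.0], [3.0, -35.0]]]
-100 42 [[[-18.0, -44.0], [-13.0, -35.0], [9.0, -32.0]]]
-90 55 [[[-18.0, 34.0], [-17.0, 42.0], [-8.0, 46.0]], [[-18.0, -43.0], [-13.0, -33.0], [15.0, -31.0]]]
-80 59 [[[-19.0, 34.0], [-16.0, 44.0], [2.0, 45.0]], [[-18.0, -42.0], [-14.0, -33.0], [15.0, -31.0]]]
-70 67 [[[-18.0, 34.0], [-16.0, 43.0], [11.0, 44.0]], [[-18.0, -41.0], [-10.0, -33.0], [12.0, -31.0]]]
-60 63 [[[-18.0, 34.0], [-13.0, 42.0], [13.0, 44.0]], [[-19.0, -40.0], [-9.0, -32.0], [11.0, -31.0]]]
-50 62 [[[-18.0, 34.0], [-15.0, 42.0], [14.0, 43.0]], [[-17.0, -40.0], [-5.0, -32.0], [16.0, -31.0]]]
-40 10 [[[-18.0, 33.0], [-18.0, 37.0], [-16.0, 39.0]], [[-14.0, -34.0], [-3.0, -33.0], [12.0, -32.0]]]
-30 0 []
-20 0 []
-10 0 []
0 0 []
10 0 []
20 0 []
162 291
```

View pics/s1c.png

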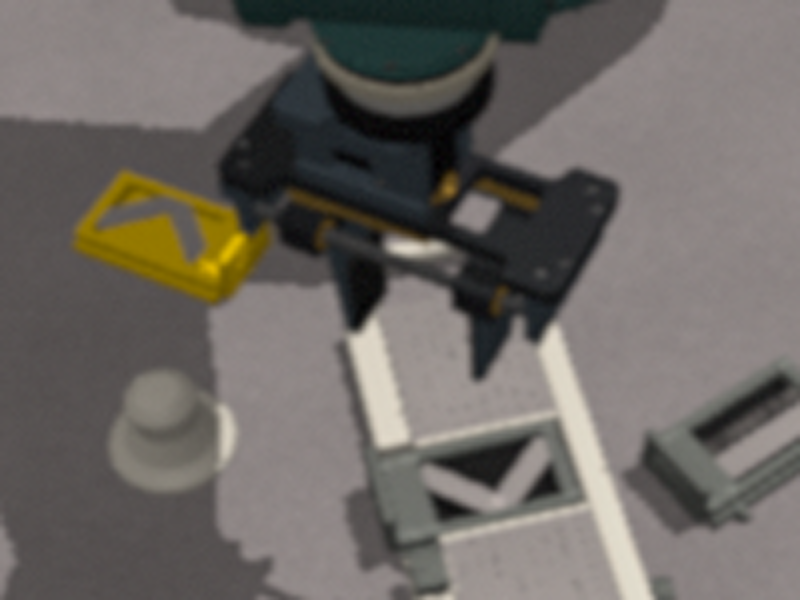

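Both cameras put the visible fingertips about 40 mm above the reported TCP. They also show the fingers about 7 mm thick at the tip and centred sideways. I'll therefore come down in stages, using contact force and depth to set the height. First I'll work out the sideways shift.

```bash
cat > g.py <<'E'
from h import *
from scipy.spatial.transform import Rotation as R
a=np.radians(13.5);X=np.array([np.cos(a),np.sin(a),0]);Y=np.array([-X[1],X[0],0]);O=np.array([.58097,-.0154,0])
def sl(P): return np.stack([(P-O)@X,(P-O)@Y,P[...,2]],-1)*1000
def tips():
    s=robot.read_state();M=R.from_euler('xyz',s['eef_rot']).as_matrix();h=s['gripper_width']/2+.0035
    print('A',sl(s['tcp_pos']+M[:,1]*h).round(1),'B',sl(s['tcp_pos']-M[:,1]*h).round(1),s['wrist_force'].round(1),s['gripper_width'],s['time'])
    return s
E
python3 - <<'E'
from g import *
s=tips();T=O+.0389*X-.0856*Y;T[2]=.1;print(T,todo(T,s),s['eef_rot'],'want yaw',np.pi+a+np.radians(50)-np.pi/2)
E
```

```text
A [ 49.  -11.8 176.2] B [  2.9 -66.5 176.2] [-0.6 -0.3 -0.6] 0.06454970516500544 2.2
[ 0.63877811 -0.08955384  0.1       ] [-39.90175864 -27.16494348  76.20068312] [-3.14129305e+00 -8.18000986e-04  2.67662882e+00] want yaw 2.679080401811296
```

arm_command(
  commands=[
    [0.71, [-20, -14, 0], 0],
    [0.71, [-20, -13, 0], 0],
    [0.71, [0, 0, 20], 0],
    [0.71, [0, 0, 25], 0],
    [0.71, [0, 0, 25], 0],
    [0.71, [0, 0, 10], 0],
    [0.71, [0, 0, 0], 0],
    [0.71, [0, 0, 0], 0],
  ],
)

```text
time: 3.2
tcp_pos: [0.6398, -0.0887, 0.0975]
eef_rot: [3.141, 0.001, 2.679]
wrist_force: [0.2, -0.4, 0.5]
gripper_width: 0.065
grip_force: 0.0
```

```bash
python3 - <<'E'
from g import *
s=tips();p,d,c=save('wrist','w1')
M=R.from_euler('xyz',s['eef_rot']).as_matrix();W=cloud(c,d);t=(W-s['tcp_pos'])@M*1000
for g in(1,-1):
    q=t[(d>0)&(d<.25)&(abs(t[...,0])<20)&(t[...,1]*g>25)&(t[...,1]*g<45)&(t[...,2]<0)];e=q[q[:,2]>np.percentile(q[:,2],97)];print(g,len(q),e.mean(0).round(1),e.min(0).round(1),e.max(0).round(1))
E
```

```text
A [ 63.2 -57.4  97.5] B [  17.  -112.5   97.5] [ 0.2 -0.4  0.5] 0.06495137671474795 3.2
1 3371 [  6.2  33.9 -40.9] [-15.5  32.5 -43.8] [ 18.1  41.2 -37.7]
-1 3913 [  6.4 -33.5 -41.3] [-15.9 -40.4 -44.4] [ 18.  -32.  -37.6]
```

View pics/w1.png

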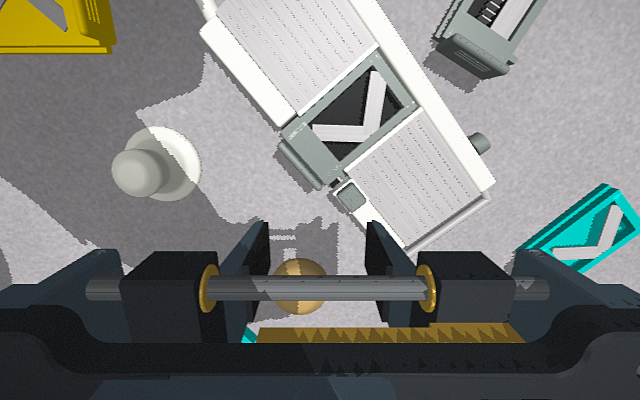

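The wrist view shows the button at (351,195). Finger A's vertical line projects to (353,197), so it is lined up, and finger B will come down clear of the tab. I'll keep descending in stages.

arm_command(
  commands=[
    [0.71, [0, 0, 25], 0],
    [0.71, [0, 0, 25], 0],
    [0.71, [0, 0, 4], 0],
    [0.71, [0, 0, 0], 0],
    [0.71, [0, 0, 2], 0],
    [0.71, [0, 0, 2], 0],
    [0.71, [0, 0, 0], 0],
    [0.71, [0, 0, 0], 0],
  ],
)

```text
time: 4.25
tcp_pos: [0.6393, -0.0887, 0.0389]
eef_rot: [3.142, 0.0, 2.679]
wrist_force: [-0.6, -0.4, -0.2]
gripper_width: 0.0647
grip_force: 0.0
```

arm_command(
  commands=[
    [0.71, [0, 0, 2], 0],
    [0.71, [0, 0, 2], 0],
    [0.71, [0, 0, 2], 0],
    [0.71, [0, 0, 0], 0],
    [0.71, [0, 0, 0], 0],
    [0.71, [0, 0, 0], 0],
    [0.71, [0, 0, 0], 0],
    [0.71, [0, 0, 0], 0],
  ],
)

```text
time: 5.25
tcp_pos: [0.6393, -0.0887, 0.0328]
eef_rot: [3.142, 0.0, 2.679]
wrist_force: [-0.3, 0.4, 0.5]
gripper_width: 0.0648
grip_force: 0.0
```

```bash
python3 - <<'E'
from g import *
s=tips();p,d,c=save('scene','s2');W=cloud(c,d)
M=R.from_euler('xyz',s['eef_rot']).as_matrix();t=(W-s['tcp_pos'])@M*1000
hsv=cv2.cvtColor(p,cv2.COLOR_RGB2HSV)
f=(d>0)&(abs(t[...,0])<20)&(abs(t[...,1])<50)&(abs(t[...,1])>25)&(t[...,2]>-100)&(p.max(2)<70)
for g in(1,-1):
    q=W[f&(t[...,1]*g>0)];print(g,len(q),'lowest z',np.sort(q[:,2])[:8].round(4))
E
```

```text
A [ 62.7 -57.4  32.8] B [  16.5 -112.4   32.8] [-0.3  0.4  0.5] 0.06484780318405346 5.25
1 64 lowest z [0.0276 0.0293 0.0303 0.0303 0.0306 0.0318 0.0318 0.0325]
-1 110 lowest z [0.0715 0.0743 0.0743 0.0752 0.0756 0.0759 0.0761 0.0775]
```

There's no contact at TCP z 0.033, and finger B's tip shows at about 0.072, which confirms the 39–40 mm offset. I'll go on down and then feel for the button.

arm_command(
  commands=[
    [0.71, [0, 0, 10], 0],
    [0.71, [0, 0, 10], 0],
    [0.71, [0, 0, 6], 0],
    [0.71, [0, 0, 2], 0],
    [0.71, [0, 0, 0], 0],
    [0.71, [0, 0, 0], 0],
    [0.71, [0, 0, 0], 0],
    [0.71, [0, 0, 0], 0],
  ],
)

```text
time: 6.3
tcp_pos: [0.6393, -0.0887, 0.0049]
eef_rot: [3.142, 0.0, 2.679]
wrist_force: [0.4, 0.1, 0.2]
gripper_width: 0.0652
grip_force: 0.0
```

```bash
python3 - <<'E'
from g import *
s=tips();p,d,c=save('scene','s3');save('wrist','w3')
cv2.imwrite('pics/s3c.png',cv2.resize(p[150:270,230:390,::-1],None,fx=4.5,fy=4.5,interpolation=cv2.INTER_CUBIC))
E
```

```text
A [ 62.9 -57.3   4.9] B [  16.5 -112.5    4.9] [0.4 0.1 0.2] 0.06516729567782022 6.3
```

View pics/s3c.png

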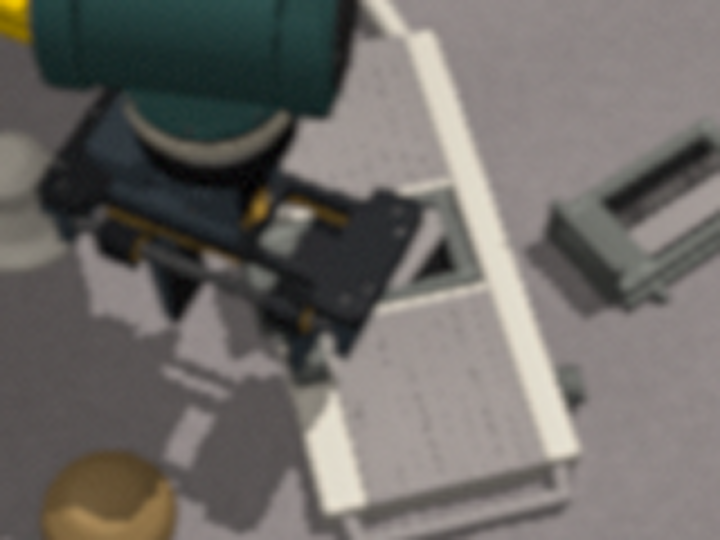

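The crop shows finger A's tip at about (305,375), just above the button at about (318,380). Finger B is in front of the tab, at about (180,315). Next I'll feel downwards for the button.

arm_command(
  commands=[
    [0.71, [0, 0, 4], 0],
    [0.71, [0, 0, 3], 0],
    [0.71, [0, 0, 1], 0],
    [0.71, [0, 0, 1], 0],
    [0.71, [0, 0, 1], 0],
    [0.71, [0, 0, 1], 0],
    [0.71, [0, 0, 0], 0],
    [0.71, [0, 0, 0], 0],
  ],
)

```text
time: 7.4
tcp_pos: [0.6392, -0.0887, -0.0063]
eef_rot: [-3.142, -0.0, 2.679]
wrist_force: [-2.1, -0.5, 4.2]
gripper_width: 0.0649
grip_force: 1.7
```

arm_command(
  commands=[
    [0.71, [0, 0, 1], 0],
    [0.71, [0, 0, 1], 0],
    [0.71, [0, 0, 1], 0],
    [0.71, [0, 0, 0], 0],
    [0.71, [0, 0, 0], 0],
    [0.71, [0, 0, 0], 0],
    [0.71, [0, 0, 0], 0],
    [0.71, [0, 0, 0], 0],
  ],
)

```text
time: 8.4
tcp_pos: [0.6394, -0.0888, -0.0092]
eef_rot: [3.142, 0.0, 2.679]
wrist_force: [-1.0, -2.6, 5.5]
gripper_width: 0.0649
grip_force: 3.3
```

```bash
python3 - <<'E'
from g import *
s=tips();print(s['grip_force'],s['moment'].round(2));p,d,c=save('scene','s4');p2,d2,c2=save('wrist','w4')
for p,d,c in((p,d,c),(p2,d2,c2)):
    S=sl(cloud(c,d));hsv=cv2.cvtColor(p,cv2.COLOR_RGB2HSV)
    m=(d>0)&(S[...,0]>-32)&(S[...,0]<36)&(S[...,1]>-125)&(S[...,1]<-65)&(S[...,2]>36)&(S[...,2]<50)&(p.max(2)>60)
    print(m.sum(),np.percentile(S[m],[5,50,95],axis=0).round(1).tolist() if m.sum() else'')
cv2.imwrite('pics/f4.png',np.vstack([cv2.resize(p2[60:260,160:480,::-1],(512,320)),cv2.imread('pics/s4.png')[160:260,240:400].repeat(3,0).repeat(3,1)[:,:480].copy() if 0 else cv2.resize(cv2.imread('pics/s4.png')[170:250,240:384],(512,280),interpolation=cv2.INTER_CUBIC)]))
E
```

```text
A [ 62.9 -57.4  -9.2] B [  16.6 -112.5   -9.2] [-1.  -2.6  5.5] 0.06492880181752704 8.4
3.2938938215374947 [-0.22  0.22  0.15]
16 [[4.8, -124.4, 36.9], [12.5, -95.5, 43.5], [29.0, -92.2, 46.3]]
1723 [[-26.7, -99.9, 37.3], [-1.0, -93.3, 45.9], [24.8, -91.2, 47.5]]
```

View pics/f4.png

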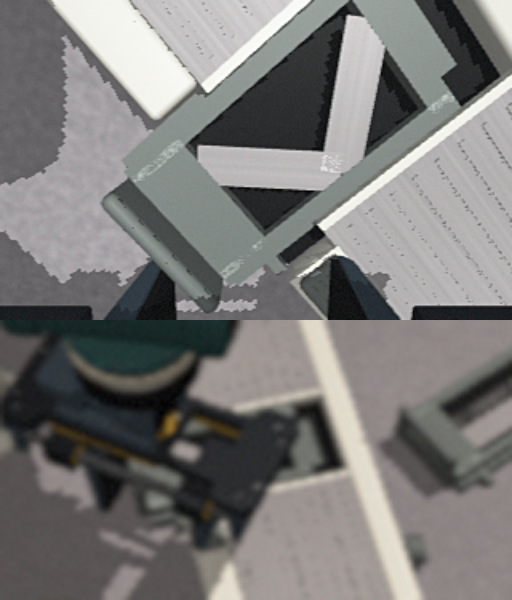

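The picture shows the insert caught: the pull tab, at (110,200)–(215,305), rests against finger B about 22 mm out. Finger A is on the button at (325,280), with 5.5 N on the wrist, which matches full travel. That's the asked-for state, so I'm handing in.

```bash
python3 -c "
from cell import hand_in
print(hand_in())"
```

```text
the job is handed in; nothing more can be done
None
```

I handed the job in with one fingertip holding the ejector button down (5.5 N) and the insert resting against the other finger, about 22 mm out; the hand-in gave no verdict back.

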